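File a case of badge blanks into a tight row

ROBOT

A 6-joint arm with a two-finger parallel gripper is mounted at the origin on the work surface. World frame = base frame: x ahead of the robot, y to its left, z up, the work surface at z = 0. Lengths are in m, angles in rad, forces in N, time in s.
With the tool pointing down it reaches from about 0.325 to 1 m from the base axis. Payload 5.1 kg.
Tool frame: the origin (TCP) lies on the centre line of the jaws, within the pads' length; the fingertips stand 22 mm ahead of it and the grasp point (between the pads) lies 3 mm ahead of it; z points along the fingers, y is the line along which they close (so a half turn about z gives the same grasp; the last joint's range is limited). The gripper opens to 85 mm and grips with 20 to 120 N. Pads are 22 mm wide; open, the fingers measure 114 mm over their backs; the gripper's body (76 mm by 85 mm) begins 54 mm behind the grasp point. The pads swing forward as they close: fully open they stand 13 mm farther back than shut.
Start: joints at [-1.425, 0.124, 1.65, -0, 1.367, -0.083], TCP at [0.147, -0.633, 0.228] pointing down, gripper open.
Joint ranges: [-2.61, 2.61], [-1.02, 2.33], [0.03, 2.71], [-1.35, 4.49], [0.32, 2.68], [-2.91, 2.91]. Speed limits (rad/s): [2.57, 2.57, 3.14, 3.14, 3.14, 3.14].

INTERFACE

Orientations are given as a unit quaternion [w, x, y, z].
In Python, from rig import r gives the robot as it stands. The module is installed in compiled form; this text tells all that it offers.
- The arm moves only by the tool step_arm, never from a script. Its argument "targets" is a list of rows, each a list of 5 numbers: the shift along the tool's x, y, z in m, then the turn about the tool's z in rad, then the opening, from 0 (shut) to 1 (fully open). In form: [[tx, ty, tz, roll, claw], ...]. A call has 1 to 10 rows; each row is the pose to reach, as a shift and turn from the pose commanded when the call began, along the tool's axes at that moment; what a row does not reach only later rows make up. A row lasts 1/8 s, in which the tool goes at most 62.5 mm and 10.7 degrees, less where a joint would pass 70% of its speed; a pose out of reach is approached as far as the arm can. A call with a gripper value outside its range is refused whole. The fingers move at their own pace and stop on an object; "squeeze" is the grip in N (left out, the last holds). Time passes only in rows, so rows that repeat a pose let the fingers close. It gives the time, the measured TCP pose, the force, the opening and the grip force at its end, in the units of the state.
- r.get_state(): the state, without advancing time (a new reading comes with each control period).
- r.snapshot(name): name is "side" or "top" or "wrist"; returns a dict with "color" (384x512x3 uint8, red, green, blue), "K" (3x3 intrinsics, pixels), "world_to_cam" (4x4, takes a point from world to camera coordinates); the wrist camera has in their place "T_tool_cam" (4x4, takes a point from camera to tool coordinates, whose origin is the TCP and whose axes are the flange's). Camera axes: x right, y up, looking along -z (the intrinsics and any distortion apply to the point x, -y, -z); pixel columns grow to the right and rows downward; lengths in m; the calibration is good to about 2 mm. A picture is of the moment at which its call begins: read the wrist's pose just before it. There is no depth.
- r.finish_job(): hands the job in; it is judged then, once.
The state is a dict: "time": time; "joints": joint angles; "qvel": joint speeds; "joint_torque": joint torques, N m; "eef_pos": TCP position; "tool_rot": TCP orientation; "force": force on the tool from outside, world axes, zero at the start; "ft_torque": the same for the moment, N m; "width": finger opening in m; "gripper_force": force on a finger pad.
Only numpy, scipy, OpenCV 4.12 (cv2) and the standard library are available. Lean on these libraries where they do the work, as an engineer would, in place of code of your own. Each camera call takes 0.05 s, during which the arm holds its last target. There are 200 camera calls.

TASK

Make room in the tight row of cases by gently sliding the yellow and the blue case apart along the rack, each with its outer neighbour, until they stop at the bookends; then slide the red case down upright into the gap between them until it stands fully on the rack floor, and let go. Press the cases against one another only gently, do not lift or tip the four cases in the rack, do not drop the red one, and leave the badge press, tub, badge and die cup where they are.

Things in the scene. Friction and masses are not known exactly. Their poses are not given: they have to be found in the camera images.
- rack: low fixed aluminium rack, 100 (x) x 290 mm (y), origin at the centre of its underside; the row runs along y. Its floor is 6 mm thick, so the cases stand 6 mm above the origin. Two low rails (inner width 65 mm in x, tops flaring outwards, 32 mm above the bench) let the cases slide only along y
- rack_floor (a point): centre of the rack's floor. Two fixed dark steel bookends, 46 mm high, close the row, 183 mm apart inside: room for five cases and 3 mm spare. They are bolted down as a pair; the middle between them lies up to 15 mm either way of this point along y. This offset is not reported and must be felt: sliding two cases takes 1 to 5 N, then they stop dead at the bookend; once both pairs are packed the gap is 39 mm
- case_white: white case in the row. Same shape as the red case: 60 x 36 x 50 mm with a 24 x 12 x 26 mm black pull tab on top, tapered foot. Origin: centre of the underside, y along the row. Stands at one end of the row, at a bookend side; which end varies; pushed along by its inner neighbour
- case_yellow: yellow case in the row. Same shape as the red case: 60 x 36 x 50 mm with a 24 x 12 x 26 mm black pull tab on top, tapered foot. Origin: centre of the underside, y along the row. Stands in the middle of the row; yellow and blue are neighbours, in either order; 0.5 to 1.2 mm between cases at the start
- case_blue: blue case in the row. Same shape as the red case: 60 x 36 x 50 mm with a 24 x 12 x 26 mm black pull tab on top, tapered foot. Origin: centre of the underside, y along the row. Stands in the middle of the row; yellow and blue are neighbours, in either order; 0.5 to 1.2 mm between cases at the start
- case_green: green case in the row. Same shape as the red case: 60 x 36 x 50 mm with a 24 x 12 x 26 mm black pull tab on top, tapered foot. Origin: centre of the underside, y along the row. Stands at one end of the row, at a bookend side; which end varies; pushed along by its inner neighbour
- case_red: the red case to be filed, standing loose on the bench beside the rack: slim upright plastic case for badge blanks; box 60 (x) x 36 (y, its thickness) x 50 mm high, with a black pull tab in the middle of its top, 24 (x) x 12 (y) x 26 mm high, so 76 mm overall. The lowest 10 mm of its two broad (+y and -y) sides taper inwards to a 27 mm thick foot. Origin: centre of the underside; y points along the row, z up, the label on the -x face. 0.08 to 0.17 kg
- press: red hand-lever badge press, fixed to the bench, 260 x 130 mm, about 350 mm tall; origin at the centre of its base. Leave alone
- tub: clear open plastic tub of white badge blanks, 110 x 85 x 50 mm, loose; origin under its centre. Leave alone
- badge_a: finished yellow round badge, 58 mm across, 8 mm thick, lying loose; origin under its centre. Leave alone
- die: aluminium die cup, 60 mm across, 22 mm high, loose; origin under its centre. Leave alone
Things that resemble listed ones, but are neither listed nor needed, are in the scene too. Of the things that look like the case_red, take the one that is farthest to the robot's right at the start.

How it is judged:
On the way, in this order (a step that is already met when the one before it is completed fails the run):
1. yellow and blue are parted to a gap of more than 34.5 mm, the red case not yet lowered between them (horizontal distance between case_yellow and case_blue above 0.0705 m and (horizontal distance between case_red and rack above 0.12 m or z of case_red in the frame of rack above 0.05 m)), for 0.2 s.
2. the red case is down on the rack floor between yellow and blue (horizontal distance between case_red and case_yellow below 0.045 m and horizontal distance between case_red and case_blue below 0.045 m and horizontal distance between case_yellow and case_blue above 0.067 m and z of case_red in the frame of rack between 0.002 and 0.0095 m and angle between case_red's own z axis and vertical below 0.08 rad), for 0.2 s.
At the end, for the whole second after the job is handed in: The red case stands between yellow and blue (its centre within 45 mm of each, theirs over 67 mm apart); all five cases stand on the rack floor (underside within about 3.5 mm of it), upright within 0.08 rad, centred across the rack within 8 mm, at rest and released (all of step 2 and z of case_white in the frame of rack between 0.002 and 0.0095 m and angle between each of case_white, case_yellow, case_blue, case_green's own z axis and vertical below 0.08 rad and x of case_white in the frame of rack between -0.008 and 0.008 m and linear speed of each of case_white, case_yellow, case_blue, case_green, case_red below 0.02 m/s and contact force between the fingers and case_white below 0.3 N and z of case_yellow in the frame of rack between 0.002 and 0.0095 m and x of case_yellow in the frame of rack between -0.008 and 0.008 m and contact force between the fingers and case_yellow below 0.3 N and z of case_blue in the frame of rack between 0.002 and 0.0095 m and x of case_blue in the frame of rack between -0.008 and 0.008 m and contact force between the fingers and case_blue below 0.3 N and z of case_green in the frame of rack between 0.002 and 0.0095 m and x of case_green in the frame of rack between -0.008 and 0.008 m and contact force between the fingers and case_green below 0.3 N and x of case_red in the frame of rack between -0.008 and 0.008 m and contact force between the fingers and case_red below 0.3 N); the robot touches nothing.
It fails at once if two cases pressed against each other with more than 22 N (contact force between any of case_yellow, case_blue, case_red and case_white above 22 N or contact force between any of case_yellow, case_blue, case_red and case_green above 22 N or contact force between case_red and case_yellow above 22 N or contact force between any of case_red, case_yellow and case_blue above 22 N).
It fails at once if a case of the row lifted by more than 15 mm or tipped by more than 0.35 rad (z of any of case_white, case_yellow, case_blue, case_green in the frame of rack above 0.021 m or angle between any of case_white, case_yellow, case_blue, case_green's own z axis and vertical above 0.35 rad).
It fails at once if the red case dropped (moving faster than 0.5 m/s out of the fingers) (linear speed of case_red above 0.5 m/s and contact force between the fingers and case_red below 0.1 N).
It fails at once if tub, badge or die cup moved more than 20 mm (distance of any of tub, badge_a, die from where it was at the start of the episode above 0.02 m).
It fails at once if the badge press struck (over 5 N) (contact force between the arm and press above 5 N).
It also fails if it takes over 61 s, if anything falls off the work surface, if the arm or the gripper's body presses on something with over 40 N, if the wrist force passes 120 N, or if a joint passes its speed limit or range.

## Working session

There is one attempt and no reset: what is moved stays moved. The work goes in short steps, Python scripts to look and compute and a tool call to move; the robot and the scene stay as the last step left them, time stands still between calls to the robot, and variables do not carry over. Pictures are saved under pics/ and viewed, at most 13 in all, crops included, and the job is handed in when it is done.

Besides the shell and the picture viewer there is one more tool, called as name(argument=value, ...), one argument or row to a line, values as JSON. step_arm: Moves the arm, as the interface text tells. Its arguments: {"type":"object","properties":{"targets":{"type":"array","items":{"type":"array","items":{"type":"number"}}},"squeeze":{"type":"number"}},"required":["targets"]}

```bash
mkdir -p pics
python3 - <<'E'
from rig import r
import cv2,numpy as np
s=r.get_state();print({k:np.round(v,3).tolist() for k,v in s.items()})
for n in("top","side"):
    d=r.snapshot(n);cv2.imwrite(f"pics/{n}0.png",d["color"][:,:,::-1]);np.savez(f"{n}0.npz",**d)
    print(n,d["K"].tolist(),d["world_to_cam"].round(4).tolist(),[k for k in d])
E
```

```text
{'time': 0.0, 'joints': [-1.425, 0.125, 1.652, 0.0, 1.367, -0.083], 'qvel': [-0.0, 0.0, 0.001, 0.001, -0.001, -0.001], 'joint_torque': [-0.002, -42.361, -36.545, -0.0, 0.007, -0.0], 'eef_pos': [0.147, -0.632, 0.226], 'tool_rot': [-0.001, 0.993, 0.114, -0.0], 'force': [0.253, -0.589, -0.044], 'ft_torque': [-0.017, -0.009, 0.038], 'gripper_force': 0.0, 'width': 0.085}
top [[488.02475457473054, 0.0, 250.43114190547294], [0.0, 488.02475457473054, 189.0671574741652], [0.0, 0.0, 1.0]] [[0.0078, -0.9999, -0.0079, -0.0965], [0.9942, 0.0069, 0.1076, -0.5605], [-0.1076, -0.0086, 0.9942, -1.5159], [0.0, 0.0, 0.0, 1.0]] ['color', 'K', 'world_to_cam']
side [[488.80892165687123, 0.0, 249.92725192216412], [0.0, 488.80892165687123, 178.3302057229516], [0.0, 0.0, 1.0]] [[-0.8119, -0.5834, -0.0205, 0.413], [0.2836, -0.4249, 0.8597, -0.2514], [-0.5102, 0.6922, 0.5105, -0.9539], [0.0, 0.0, 0.0, 1.0]] ['color', 'K', 'world_to_cam']
```

View pics/top0.png

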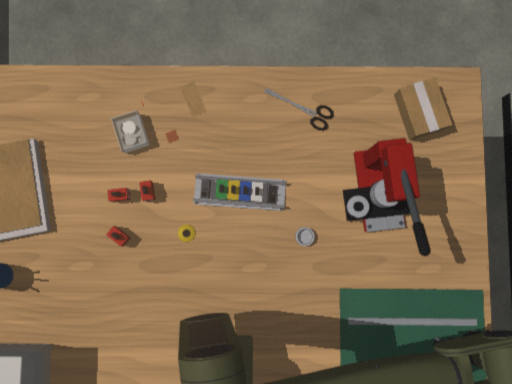

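View pics/side0.png

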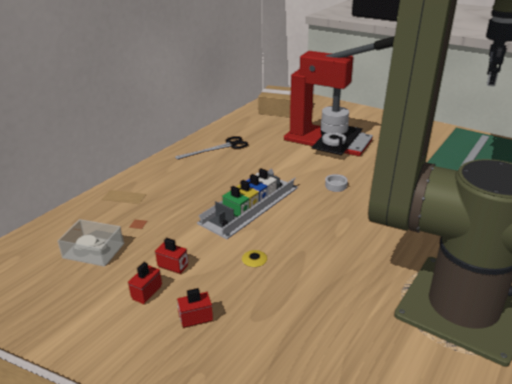

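The rack row runs green, yellow, blue, white from +y to -y, with dark bookends near (208,188) and (271,195) in the top view. Of the three red cases, the one at (147,190) is farthest right. I'll measure next.

```bash
cat > h.py <<'E'
import numpy as np,cv2
from scipy.spatial.transform import Rotation as R
def ray(d,px,z):
    """pixels (N,2) -> world points on plane z"""
    T=np.linalg.inv(d["world_to_cam"]);p=np.c_[np.reshape(px,(-1,2)).astype(float),np.ones(len(np.reshape(px,(-1,2))))]
    c=p@np.linalg.inv(d["K"]).T*[1,-1,-1]
    w=c@T[:3,:3].T;o=T[:3,3];return o+w*((z-o[2])/w[:,2])[:,None]
def quat(s): q=s["tool_rot"];return R.from_quat([q[1],q[2],q[3],q[0]])
def wrist(r):
    s=r.get_state();d=dict(r.snapshot("wrist"))
    T=np.eye(4);T[:3,:3]=quat(s).as_matrix();T[:3,3]=s["eef_pos"]
    d["world_to_cam"]=np.linalg.inv(T@d["T_tool_cam"]);return d
def masks(img):
    h=cv2.cvtColor(np.ascontiguousarray(img),cv2.COLOR_RGB2HSV);H,S,V=cv2.split(h)
    return dict(green=(H>45)&(H<85)&(S>120),yellow=(H>20)&(H<35)&(S>170),blue=(H>105)&(H<130)&(S>120),
      red=((H<6)|(H>174))&(S>170),white=(S<40)&(V>150),black=V<40)
def blobs(m,a=15):
    n,l,st,c=cv2.connectedComponentsWithStats(m.astype(np.uint8));return [(c[i].round(1).tolist(),st[i].tolist()) for i in range(1,n) if st[i][4]>=a]
def go(s,p,yaw=None):
    """shift in tool axes to world TCP p; roll to tool y-axis direction yaw (mod pi)"""
    M=quat(s).as_matrix();t=M.T@(np.array(p)-s["eef_pos"]);ro=0
    if yaw is not None:
        cur=np.arctan2(M[1,1],M[0,1]);ro=-((yaw-cur+np.pi/2)%np.pi-np.pi/2)
    return t.round(4),round(ro,3)
E
python3 - <<'E'
from h import *
d=dict(np.load("top0.npz"));m=masks(d["color"])
for k in m:
    for c,st in blobs(m[k]): 
        if 90<c[0]<320 and 100<c[1]<260: print(k,c,st,ray(d,[c],0.055)[0].round(3))
g=cv2.resize(d["color"][150:255,90:310,::-1],None,fx=3.6,fy=3.6,interpolation=cv2.INTER_CUBIC);cv2.imwrite("pics/crop.png",g)
E
```

```text
yellow [232.5, 189.7] [228, 181, 11, 18, 112] [ 0.556 -0.037  0.055]
yellow [185.9, 232.9] [178, 225, 17, 17, 162] [0.421 0.106 0.055]
blue [244.4, 190.6] [239, 182, 12, 18, 119] [ 0.554 -0.074  0.055]
red [145.7, 190.5] [140, 181, 13, 19, 110] [0.552 0.234 0.055]
red [117.2, 194.5] [108, 189, 19, 12, 111] [0.539 0.323 0.055]
red [116.7, 235.4] [107, 227, 20, 19, 113] [0.412 0.32  0.055]
white [129.9, 131.5] [122, 120, 21, 25, 278] [0.739 0.29  0.055]
white [196.9, 188.6] [194, 179, 6, 19, 79] [0.559 0.074 0.055]
white [256.1, 191.2] [251, 182, 12, 20, 133] [ 0.552 -0.11   0.055]
white [306.1, 236.6] [302, 231, 9, 11, 58] [ 0.412 -0.265  0.055]
```

View pics/crop.png

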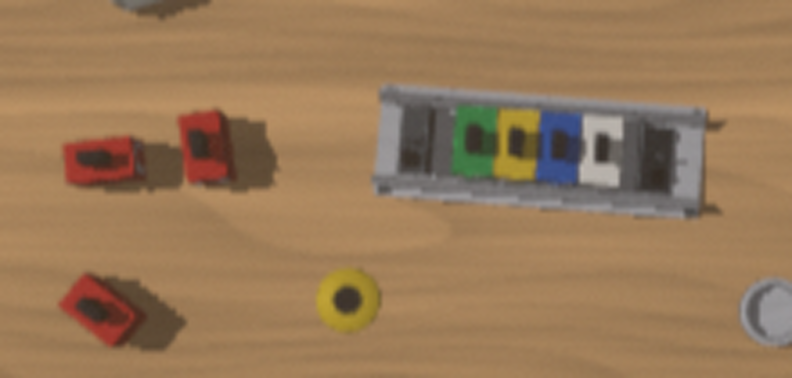

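Run:
```python
from h import *; from rig import r
s=r.get_state();yaw=np.arctan2(1,0.05)
print(go(s,[.25,-.35,.25],yaw),go(s,[.5,-.055,.25],yaw))
d=dict(np.load("top0.npz"));print(ray(d,[[425,250],[403,170],[357,155]],.3))
```

```text
(array([ 0.1641, -0.2519, -0.023 ]), np.float64(0.279)) (array([ 0.4745, -0.4825, -0.0225]), np.float64(0.279))
[[ 0.37767343 -0.54438833  0.3       ]
 [ 0.58491749 -0.49336785  0.3       ]
 [ 0.6239162  -0.37389405  0.3       ]]
```

step_arm(
  targets=[
    [0.03,-0.045,-0.023,0.0,1],
    [0.06,-0.09,-0.023,0.1,1],
    [0.09,-0.14,-0.023,0.2,1],
    [0.13,-0.19,-0.023,0.279,1],
    [0.164,-0.252,-0.023,0.279,1],
    [0.21,-0.29,-0.023,0.279,1],
    [0.26,-0.33,-0.023,0.279,1],
    [0.31,-0.37,-0.023,0.279,1],
    [0.36,-0.4,-0.023,0.279,1],
    [0.41,-0.44,-0.023,0.279,1],
  ],
)

```text
time: 1.35
eef_pos: [0.4437, -0.1148, 0.2505]
tool_rot: [0.0, 1.0, -0.025, 0.0]
force: [0.8, 0.2, 0.7]
width: 0.0851
gripper_force: 0.0
```

step_arm(
  targets=[
    [0.045,-0.045,0.0,0.0,0.5],
    [0.045,-0.045,0.0,0.0,0.25],
    [0.045,-0.045,0.0,0.0,0.25],
  ],
)

```text
time: 1.72
eef_pos: [0.4896, -0.0738, 0.25]
tool_rot: [0.0, 1.0, -0.025, -0.001]
force: [-0.7, -0.1, -0.3]
width: 0.0324
gripper_force: 0.0
```

Run:
```python
from h import *; from rig import r
s=r.get_state();print(s["eef_pos"],s["tool_rot"],s["width"],s["time"],s["force"])
d=wrist(r);np.savez("w1.npz",**d);cv2.imwrite("pics/w1.png",d["color"][:,:,::-1]);print(d["T_tool_cam"].round(3))
m=masks(d["color"])
for k in m:
    for c,st in blobs(m[k],80): print(k,c,st,ray(d,[c],0.056)[0].round(4))
```

```text
[ 0.48962796 -0.07382661  0.24996506] [ 2.12085655e-05  9.99694948e-01 -2.46863651e-02 -7.70001073e-04] 0.03243920072628409 1.725 [-0.69833805 -0.09966342 -0.31401799]
[[ 0.001  0.954  0.3    0.077]
 [ 1.    -0.001 -0.    -0.001]
 [-0.     0.3   -0.954 -0.147]
 [ 0.     0.     0.     1.   ]]
green [187.0, 110.8] [169, 84, 35, 56, 1438] [ 0.5581 -0.0023  0.056 ]
green [483.2, 323.2] [453, 300, 57, 45, 746] [ 0.2533 -0.3827  0.056 ]
yellow [219.6, 111.4] [202, 85, 34, 55, 1490] [ 0.5557 -0.0383  0.056 ]
yellow [126.5, 213.8] [107, 196, 40, 37, 906] [0.44   0.0862 0.056 ]
blue [252.5, 112.3] [237, 85, 33, 56, 1546] [ 0.553  -0.0746  0.056 ]
red [13.6, 124.2] [0, 99, 33, 49, 982] [0.553  0.1936 0.056 ]
red [3.1, 142.1] [0, 127, 10, 25, 140] [0.5339 0.2114 0.056 ]
white [237.6, 73.1] [111, 67, 253, 13, 1873] [ 0.5941 -0.0607  0.056 ]
white [133.5, 104.9] [116, 80, 69, 57, 942] [0.5671 0.0558 0.056 ]
white [308.5, 111.2] [248, 83, 108, 60, 2441] [ 0.5512 -0.1366  0.056 ]
white [230.1, 146.4] [119, 134, 236, 19, 1752] [ 0.5165 -0.0471  0.056 ]
white [396.1, 210.4] [371, 192, 49, 41, 1239] [ 0.4285 -0.2448  0.056 ]
white [505.0, 351.1] [498, 347, 14, 9, 116] [ 0.2021 -0.4233  0.056 ]
black [156.3, 109.8] [150, 85, 14, 52, 455] [0.5608 0.0315 0.056 ]
black [309.7, 113.3] [307, 90, 6, 47, 115] [ 0.5489 -0.138   0.056 ]
black [509.3, 146.0] [505, 98, 7, 75, 257] [ 0.5016 -0.3669  0.056 ]
black [186.2, 114.0] [179, 103, 13, 22, 173] [ 0.5547 -0.001   0.056 ]
black [219.5, 115.0] [213, 103, 11, 22, 149] [ 0.5519 -0.0378  0.056 ]
black [253.2, 115.6] [248, 104, 10, 22, 169] [ 0.5494 -0.0752  0.056 ]
black [287.5, 115.0] [282, 105, 12, 21, 233] [ 0.5482 -0.1133  0.056 ]
black [323.3, 126.7] [317, 120, 13, 14, 144] [ 0.5335 -0.1534  0.056 ]
black [124.6, 216.0] [117, 209, 16, 15, 170] [0.4372 0.0891 0.056 ]
black [254.3, 337.9] [0, 237, 512, 147, 33716] [ 0.2433 -0.062   0.056 ]
```

View pics/w1.png

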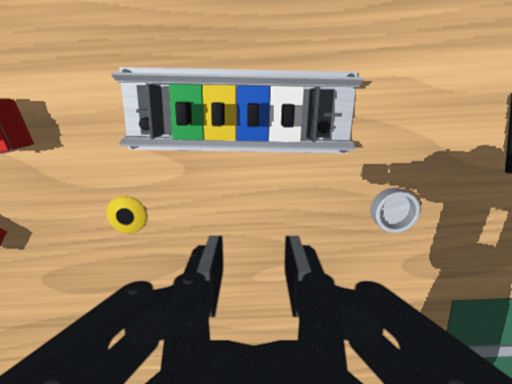

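The wrist view shows the row between its bookends: green x=187, yellow x=220, blue x=253, white x≈288. The bookends' inner faces are near x≈163 and x≈308.

```bash
cat >> h.py <<'E'
def rects(d,names=("green","yellow","blue"),z=.056,area=600):
    m=masks(d["color"]);o={}
    for k in names:
        n,l,st,c=cv2.connectedComponentsWithStats(m[k].astype(np.uint8))
        for i in range(1,n):
            if st[i][4]>area:
                p=ray(d,np.argwhere(l==i)[:,::-1],z)[:,:2]*1000
                (cx,cy),(w,h),a=cv2.minAreaRect(p.astype(np.float32))
                w,h,a=(w,h,a) if w<h else (h,w,a-90)
                print(k,"ctr mm",round(cx,1),round(cy,1),"short/long",round(w,1),round(h,1),"long axis deg",round((a+90)%180,1))
E
python3 - <<'E'
from h import *; from rig import r
d=dict(np.load("w1.npz"));rects(d)
I=d["color"].astype(int);g=I.sum(2)
# rail edge: darkest->bright gradient along columns near row 70 and 150
for lo,hi in((60,82),(138,160)):
    xs=np.arange(135,345);G=np.abs(np.diff(cv2.GaussianBlur(g.astype(np.float32),(5,5),0),axis=0))[lo:hi,xs];ys=lo+.5+G.argmax(0)
    P=ray(d,np.c_[xs,ys],.032);f=np.polyfit(P[:,1],P[:,0],1)
    for _ in range(5):
        e=np.abs(P[:,0]-np.polyval(f,P[:,1]));f=np.polyfit(P[e<=np.median(e)*1.5,1],P[e<=np.median(e)*1.5,0],1)
    print("edge slope",f[0],"x at y=-.055",np.polyval(f,-.055),np.median(e))
s=r.get_state()
for p in([.5535,-.0383,.13],):print(go(s,p,np.arctan2(1,0.065)))
E
```

```text
green ctr mm 556.6 -1.3 short/long 35.4 58.8 long axis deg 176.1
green ctr mm 254.7 -382.1 short/long 74.7 79.0 long axis deg 89.7
yellow ctr mm 554.3 -37.6 short/long 35.8 58.0 long axis deg 176.8
yellow ctr mm 439.2 87.1 short/long 47.4 48.2 long axis deg 131.3
blue ctr mm 551.7 -74.8 short/long 35.0 59.0 long axis deg 176.3
edge slope 0.0680898560240464 x at y=-.055 0.5927069630684884 0.0002742229536811802
edge slope 0.0132018415012847 x at y=-.055 0.5173149740959005 0.0018877076016151628
(array([ 0.0623, -0.0393,  0.1201]), np.float64(0.014))
```

step_arm(
  targets=[
    [0.03,-0.02,0.05,0.015,0.25],
    [0.063,-0.039,0.1,0.015,0.25],
    [0.063,-0.039,0.115,0.015,0.25],
    [0.063,-0.039,0.115,0.015,0.25],
  ],
)

```text
time: 2.28
eef_pos: [0.5534, -0.0393, 0.1346]
tool_rot: [-0.0, 0.999, -0.033, -0.001]
force: [0.5, 0.2, 0.5]
width: 0.0207
gripper_force: 0.0
```

Run:
```python
from h import *; from rig import r
s=r.get_state();print(s["eef_pos"],s["tool_rot"],s["width"],s["time"],s["force"])
d=wrist(r);np.savez("w2.npz",**d);cv2.imwrite("pics/w2.png",d["color"][:,:,::-1])
rects(d)
print(go(s,[.5543,-.0376,.086],np.arctan2(1,0.066)))
```

```text
[ 0.55337313 -0.0392779   0.13460557] [-2.93256168e-05  9.99440089e-01 -3.34291160e-02 -1.41479463e-03] 0.02066679319767034 2.275 [0.48144933 0.19745071 0.53429314]
green ctr mm 557.1 -1.4 short/long 35.7 59.0 long axis deg 176.2
yellow ctr mm 554.8 -37.4 short/long 35.7 59.1 long axis deg 176.2
blue ctr mm 552.3 -74.2 short/long 36.0 59.0 long axis deg 176.2
(array([ 0.001 , -0.0017,  0.0486]), np.float64(-0.001))
```

View pics/w2.png

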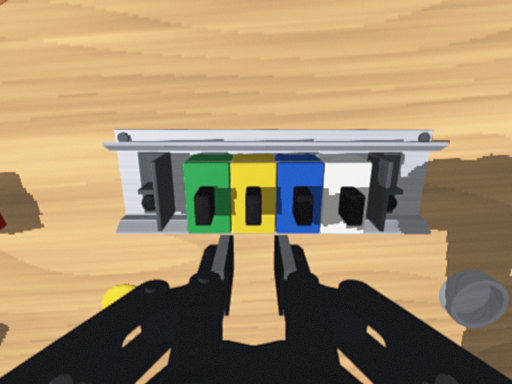

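step_arm(
  targets=[
    [0.001,-0.0018,0.02,0,0.25],
    [0.001,-0.0018,0.04,0,0.25],
    [0.001,-0.0018,0.049,0,0.25],
    [0.001,-0.0018,0.049,0,0.25],
  ],
)

```text
time: 2.82
eef_pos: [0.555, -0.0363, 0.0852]
tool_rot: [-0.0, 0.999, -0.033, -0.001]
force: [1.0, -0.6, 0.2]
width: 0.0214
gripper_force: 0.0
```

step_arm(
  targets=[
    [0,0,0,0,0.1],
    [0,0,0,0,0.1],
    [0,0,0,0,0.1],
    [0,0,0,0,0.1],
  ],
  squeeze=30,
)

```text
time: 3.32
eef_pos: [0.5562, -0.0365, 0.0869]
tool_rot: [0.0, 0.999, -0.033, 0.0]
force: [0.0, -0.3, 0.1]
width: 0.0084
gripper_force: 0.0
```

Run:
```python
from h import *; from rig import r
s=r.get_state();print(s["eef_pos"],s["width"],s["gripper_force"],s["force"])
d=wrist(r);np.savez("w3.npz",**d);a=d["color"][:,:,::-1]
b=r.snapshot("side")["color"][120:260,160:340,::-1]
b=cv2.resize(b,None,fx=2.2,fy=2.2,interpolation=cv2.INTER_CUBIC)
a=a[130:384,60:420];h=max(a.shape[0],b.shape[0]);o=np.zeros((h,a.shape[1]+b.shape[1],3),np.uint8);o[:a.shape[0],:a.shape[1]]=a;o[:b.shape[0],a.shape[1]:]=b
cv2.imwrite("pics/w3.png",o);rects(d,area=400)
```

```text
[ 0.55616601 -0.03647866  0.08690943] 0.008420414766052538 0.0 [ 0.04807215 -0.26308739  0.13941118]
green ctr mm 591.9 -7.0 short/long 6.3 33.5 long axis deg 86.3
green ctr mm 557.2 -1.4 short/long 35.6 59.9 long axis deg 176.2
yellow ctr mm 589.8 -39.6 short/long 6.3 32.1 long axis deg 86.3
yellow ctr mm 554.5 -37.7 short/long 35.7 59.2 long axis deg 176.3
blue ctr mm 556.7 -73.0 short/long 39.1 68.1 long axis deg 176.3
```

View pics/w3.png

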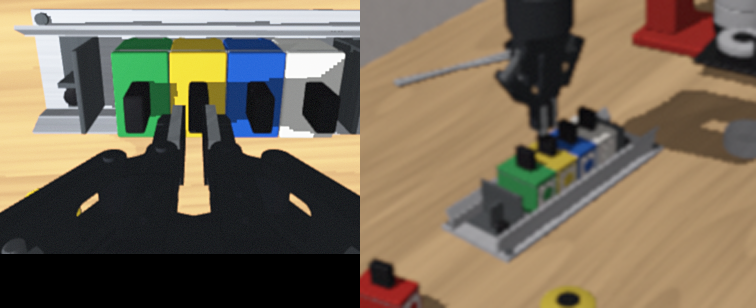

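Run:
```python
from h import *
for f in("w2","w3"):
    d=dict(np.load(f+".npz"));print(f,d["K"].round(1).tolist())
    T=np.linalg.inv(d["T_tool_cam"])
    for p in([0,0,.022],[0,.0042,.022],[0,-.0042,.022],[0,.0103,.022],[0,-.0103,.022],[0,.0042,.003],[0.011,0,.022],[-.011,0,.022]):
        c=(T@np.r_[p,1])[:3]*[1,-1,-1];q=d["K"]@c;print(p,(q[:2]/q[2]).round(1))
    W=d["world_to_cam"]
    for z in(.056,.082):
        c=(W@[.5545,-.0375,z,1])[:3]*[1,-1,-1];q=d["K"]@c;print("tab",z,(q[:2]/q[2]).round(1))
d=dict(np.load("w3.npz"));a=d["color"][190:290,190:330,::-1];cv2.imwrite("pics/w3c.png",cv2.resize(a,None,fx=5,fy=5,interpolation=cv2.INTER_CUBIC)*1)
```

```text
w2 [[296.9, 0.0, 253.5], [0.0, 296.9, 193.3], [0.0, 0.0, 1.0]]
[0, 0, 0.022] [255.4 229.4]
[0, 0.0042, 0.022] [262.2 229.4]
[0, -0.0042, 0.022] [248.7 229.4]
[0, 0.0103, 0.022] [272.  229.4]
[0, -0.0103, 0.022] [238.8 229.4]
[0, 0.0042, 0.003] [263.1 243.5]
[0.011, 0, 0.022] [255.5 212.8]
[-0.011, 0, 0.022] [255.4 245.4]
tab 0.056 [252.7 198.6]
tab 0.082 [252.6 210.2]
w3 [[296.9, 0.0, 253.5], [0.0, 296.9, 193.3], [0.0, 0.0, 1.0]]
[0, 0, 0.022] [255.4 229.4]
[0, 0.0042, 0.022] [262.2 229.4]
[0, -0.0042, 0.022] [248.7 229.4]
[0, 0.0103, 0.022] [272.  229.4]
[0, -0.0103, 0.022] [238.8 229.4]
[0, 0.0042, 0.003] [263.2 243.5]
[0.011, 0, 0.022] [255.5 212.8]
[-0.011, 0, 0.022] [255.4 245.4]
tab 0.056 [257.1 226. ]
tab 0.082 [257.6 244.5]
```

View pics/w3c.png

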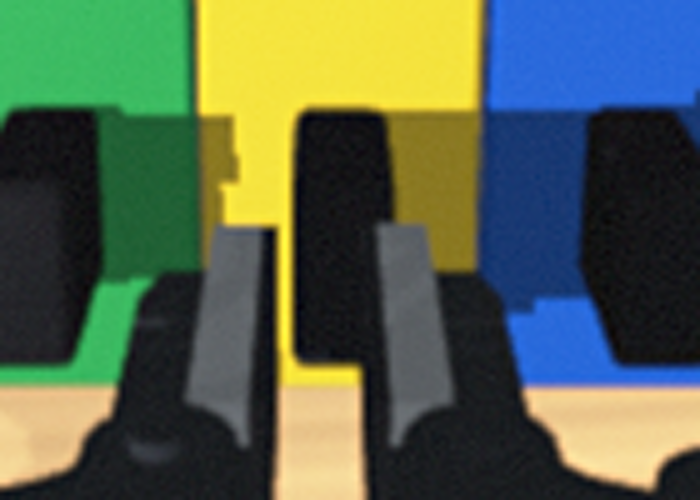

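The fingertips sit above the yellow tab's top: they occlude it in the wrist view, and in the side view they end at about (244,180). I'll work out their actual height from the side ray.

Run:
```python
from h import *
d=dict(np.load("side0.npz"))
W=d["world_to_cam"]
for z in(.056,.065,.082,.09,.1,.11):
    c=(W@[.5555,-.037,z,1])[:3]*[1,-1,-1];q=d["K"]@c;print("side proj at tool axis z",z,(q[:2]/q[2]).round(1))
d=dict(np.load("w3.npz"));T=np.linalg.inv(d["T_tool_cam"])
for z in(-.02,-.01,0,.01,.022):
    c=(T@[.011,.0042,z,1])[:3]*[1,-1,-1];q=d["K"]@c;print(z,(q[:2]/q[2]).round(1))
```

```text
side proj at tool axis z 0.056 [243.  190.2]
side proj at tool axis z 0.065 [242.9 187.2]
side proj at tool axis z 0.082 [242.7 181.4]
side proj at tool axis z 0.09 [242.6 178.6]
side proj at tool axis z 0.1 [242.5 175.2]
side proj at tool axis z 0.11 [242.4 171.7]
-0.02 [264.9 245. ]
-0.01 [264.2 235.8]
0 [263.6 227.7]
0.01 [263.  220.5]
0.022 [262.4 212.9]
```

step_arm(
  targets=[
    [-0.001,0,0,0,0.25],
    [-0.001,0,0,0,0.25],
    [-0.001,0,0.002,0,0.25],
    [-0.001,0,0.004,0,0.25],
    [-0.001,0,0.004,0,0.25],
  ],
)

```text
time: 4.05
eef_pos: [0.5548, -0.0364, 0.0823]
tool_rot: [-0.0, 0.999, -0.033, -0.0]
force: [-0.4, 0.2, 0.7]
width: 0.0212
gripper_force: 0.0
```

step_arm(
  targets=[
    [0,-0.001,0.003,0,0.25],
    [0,-0.001,0.006,0,0.25],
    [0,-0.001,0.008,0,0.25],
    [0,-0.001,0.008,0,0.25],
  ],
)

```text
time: 4.55
eef_pos: [0.5549, -0.0354, 0.0743]
tool_rot: [-0.0, 0.999, -0.033, -0.0]
force: [0.5, -0.1, 0.6]
width: 0.0214
gripper_force: 0.0
```

step_arm(
  targets=[
    [0,0,0.003,0,0.25],
    [0,0,0.006,0,0.25],
    [0,0,0.006,0,0.25],
  ],
)

```text
time: 4.92
eef_pos: [0.5548, -0.0354, 0.0682]
tool_rot: [-0.0, 0.999, -0.033, -0.0]
force: [0.3, -0.1, -0.1]
width: 0.0214
gripper_force: 0.0
```

step_arm(
  targets=[
    [0,0,0,0,0.1],
    [0,0,0,0,0.1],
    [0,0,0,0,0.1],
  ],
  squeeze=30,
)

```text
time: 5.3
eef_pos: [0.555, -0.0354, 0.0685]
tool_rot: [-0.0, 0.999, -0.033, -0.0]
force: [-0.3, 0.4, -1.4]
width: 0.011
gripper_force: 32.2
```

step_arm(
  targets=[
    [0,0,0,0,0.25],
    [0,0,0,0,0.25],
    [0,0,0.002,0,0.25],
    [0,0,0.004,0,0.25],
    [0,0,0.004,0,0.25],
  ],
)

```text
time: 5.92
eef_pos: [0.5548, -0.0354, 0.0643]
tool_rot: [-0.0, 0.999, -0.033, -0.0]
force: [-0.3, 0.6, 0.6]
width: 0.0215
gripper_force: 0.0
```

Run:
```python
from h import *; from rig import r
d=wrist(r);np.savez("w4.npz",**d);a=d["color"][190:310,180:340,::-1];cv2.imwrite("pics/w4.png",cv2.resize(a,None,fx=4,fy=4,interpolation=cv2.INTER_CUBIC))
```

```text
(no output)
```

View pics/w4.png

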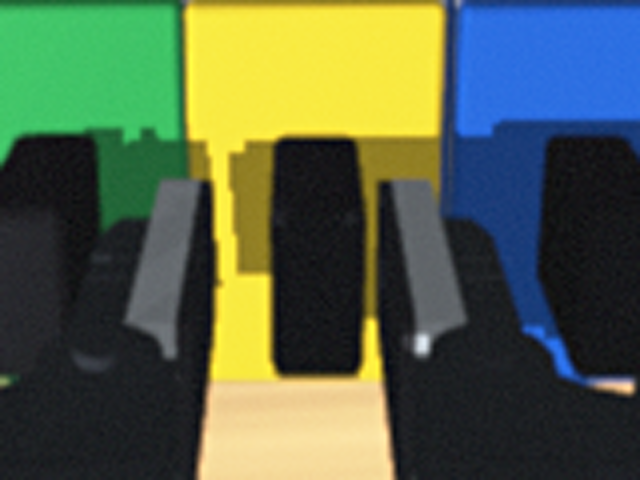

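step_arm(
  targets=[
    [0,0.0005,0.002,0,0.25],
    [0,0.0005,0.004,0,0.25],
    [0,0.0005,0.005,0,0.25],
    [0,0.0005,0.005,0,0.1],
    [0,0.0005,0.005,0,0.1],
    [0,0.0005,0.005,0,0.1],
  ],
  squeeze=30,
)

```text
time: 6.72
eef_pos: [0.5549, -0.0359, 0.0595]
tool_rot: [-0.0, 0.999, -0.033, -0.0]
force: [-0.3, -0.2, -1.1]
width: 0.0113
gripper_force: 34.5
```

step_arm(
  targets=[
    [0,-0.001,0,0,0.1],
    [0,-0.002,0,0,0.1],
    [0,-0.003,0,0,0.1],
    [0,-0.004,0,0,0.1],
  ],
)

```text
time: 7.22
eef_pos: [0.5553, -0.0319, 0.0596]
tool_rot: [0.0, 0.999, -0.033, -0.0]
force: [0.3, -1.3, -1.1]
width: 0.0111
gripper_force: 34.6
```

Run:
```python
from h import *
d=dict(np.load("w1.npz"))
for p,z in(([150,110],.052),([163,110],.006),([308,112],.006),([334,112],.052),([303,112],.056)):print(p,z,ray(d,[p],z)[0].round(4))
a=d["color"][110].astype(int).sum(1);print(a[118:172].tolist(),a[298:345].tolist())
a=dict(np.load("w2.npz"));print([a["color"][170].astype(int).sum(1)[140:190].tolist()])
```

```text
[150, 110] 0.052 [0.5608 0.0398 0.052 ]
[163, 110] 0.006 [0.5593 0.0389 0.006 ]
[308, 112] 0.006 [ 0.548  -0.1448  0.006 ]
[334, 112] 0.052 [ 0.5488 -0.1659  0.052 ]
[303, 112] 0.056 [ 0.5506 -0.1305  0.056 ]
[506, 504, 500, 495, 496, 536, 625, 639, 633, 633, 632, 631, 633, 627, 630, 636, 641, 593, 401, 290, 260, 262, 267, 271, 273, 271, 269, 268, 261, 266, 303, 279, 213, 131, 105, 90, 109, 108, 106, 97, 101, 96, 98, 87, 163, 290, 307, 312, 312, 308, 312, 306, 300, 314] [374, 372, 374, 366, 334, 304, 300, 312, 313, 289, 172, 101, 102, 103, 96, 129, 203, 262, 263, 231, 152, 119, 138, 124, 140, 124, 135, 124, 138, 135, 133, 123, 120, 164, 255, 291, 382, 565, 595, 587, 593, 589, 582, 584, 584, 587, 585]
[[333, 284, 286, 286, 287, 291, 283, 290, 291, 291, 297, 300, 309, 299, 276, 205, 131, 120, 105, 116, 115, 122, 112, 118, 119, 125, 114, 114, 125, 113, 115, 178, 309, 341, 348, 350, 349, 350, 348, 349, 350, 344, 341, 332, 324, 329, 334, 325, 327, 327]]
```

step_arm(
  targets=[
    [0,-0.001,0,0,0.1],
    [0,-0.002,0,0,0.1],
    [0,-0.003,0,0,0.1],
  ],
)

```text
time: 7.6
eef_pos: [0.5555, -0.0289, 0.0596]
tool_rot: [0.0, 0.999, -0.033, 0.0]
force: [0.7, -0.9, -1.6]
width: 0.0113
gripper_force: 34.6
```

step_arm(
  targets=[
    [0,-0.002,0,0,0.1],
    [0,-0.004,0,0,0.1],
    [0,-0.006,0,0,0.1],
    [0,-0.008,0,0,0.1],
    [0,-0.0095,0,0,0.1],
  ],
)

```text
time: 8.22
eef_pos: [0.5561, -0.0193, 0.0596]
tool_rot: [0.0, 0.999, -0.033, 0.0]
force: [-0.8, -0.6, -0.4]
width: 0.0112
gripper_force: 34.6
```

step_arm(
  targets=[
    [0,-0.0005,0,0,0.1],
    [0,-0.001,0,0,0.1],
    [0,-0.001,0,0,0.1],
  ],
)

```text
time: 8.6
eef_pos: [0.5562, -0.0184, 0.0596]
tool_rot: [-0.0, 0.999, -0.033, -0.0]
force: [0.2, -0.2, -0.9]
width: 0.0113
gripper_force: 34.6
```

step_arm(
  targets=[
    [0,-0.0005,0,0,0.1],
    [0,-0.001,0,0,0.1],
  ],
)

```text
time: 8.85
eef_pos: [0.5562, -0.0175, 0.0596]
tool_rot: [0.0, 0.999, -0.033, -0.0]
force: [0.1, -0.9, -1.1]
width: 0.0113
gripper_force: 34.6
```

step_arm(
  targets=[
    [0,-0.0005,0,0,0.1],
    [0,-0.001,0,0,0.1],
  ],
)

```text
time: 9.1
eef_pos: [0.5563, -0.0164, 0.0596]
tool_rot: [0.0, 0.999, -0.033, -0.0]
force: [0.7, 1.0, -1.2]
width: 0.0107
gripper_force: 34.6
```

step_arm(
  targets=[
    [0,-0.0005,0,0,0.1],
    [0,-0.001,0,0,0.1],
  ],
)

```text
time: 9.35
eef_pos: [0.5563, -0.0158, 0.0597]
tool_rot: [0.0, 0.999, -0.032, -0.0]
force: [-0.7, -3.8, -0.7]
width: 0.0113
gripper_force: 34.7
```

step_arm(
  targets=[
    [0,-0.0005,0,0,0.1],
    [0,-0.001,0,0,0.1],
  ],
)

```text
time: 9.6
eef_pos: [0.5563, -0.0157, 0.0598]
tool_rot: [0.001, 0.999, -0.032, -0.0]
force: [-0.9, -7.2, 0.6]
width: 0.0111
gripper_force: 34.9
```

step_arm(
  targets=[
    [0,0.0015,0,0,0.1],
    [0,0.0015,0,0,0.25],
    [0,0.0015,0,0,0.25],
    [0,0.0015,-0.03,0,0.25],
    [0,0.03,-0.045,0,0.25],
    [0,0.06,-0.045,0,0.25],
    [0,0.06,-0.045,0,0.25],
  ],
)

```text
time: 10.48
eef_pos: [0.5528, -0.0754, 0.1052]
tool_rot: [-0.0, 0.999, -0.034, 0.001]
force: [-0.1, 0.8, -1.1]
width: 0.0213
gripper_force: 0.0
```

Run:
```python
from h import *; from rig import r
s=r.get_state();print(s["eef_pos"],s["width"],s["time"])
d=wrist(r);np.savez("w5.npz",**d);rects(d,area=500)
m=masks(d["color"]);print(blobs(m["black"],60))
```

```text
[ 0.55283811 -0.07536342  0.10521359] 0.021338143254980072 10.475
green ctr mm 559.1 20.3 short/long 35.7 59.0 long axis deg 176.3
yellow ctr mm 569.0 -34.2 short/long 32.5 61.8 long axis deg 27.1
yellow ctr mm 555.9 -15.9 short/long 36.5 59.2 long axis deg 176.3
yellow ctr mm 474.4 77.9 short/long 19.3 44.0 long axis deg 121.2
blue ctr mm 556.1 -74.9 short/long 35.8 67.4 long axis deg 176.2
[([114.3, 221.2], [93, 202, 36, 44, 854]), ([168.0, 220.9], [151, 202, 28, 44, 660]), ([255.8, 223.1], [247, 202, 17, 44, 596]), ([310.3, 223.6], [299, 202, 24, 44, 887]), ([361.2, 217.0], [355, 209, 14, 17, 202]), ([253.5, 337.9], [0, 236, 512, 148, 33826])]
```

step_arm(
  targets=[
    [0,-0.0005,0.02,0,0.25],
    [0,-0.0005,0.038,0,0.25],
    [0,-0.0005,0.045,0,0.25],
    [0,-0.0005,0.045,0,0.25],
  ],
)

```text
time: 11.02
eef_pos: [0.5517, -0.0733, 0.0581]
tool_rot: [-0.0, 0.999, -0.032, -0.001]
force: [-1.3, -0.3, 0.3]
width: 0.0214
gripper_force: 0.0
```

step_arm(
  targets=[
    [0,0,0,0,0.1],
    [0,0,0,0,0.1],
    [0,0,0,0,0.1],
  ],
  squeeze=30,
)

```text
time: 11.4
eef_pos: [0.5528, -0.0739, 0.06]
tool_rot: [0.0, 0.999, -0.033, 0.0]
force: [-0.7, 0.4, -0.6]
width: 0.0111
gripper_force: 34.8
```

step_arm(
  targets=[
    [0,0.001,0,0,0.1],
    [0,0.003,0,0,0.1],
    [0,0.005,0,0,0.1],
    [0,0.007,0,0,0.1],
    [0,0.009,0,0,0.1],
    [0,0.011,0,0,0.1],
  ],
)

```text
time: 12.15
eef_pos: [0.5519, -0.0849, 0.0597]
tool_rot: [-0.0, 0.999, -0.033, 0.0]
force: [-0.3, 1.7, 0.6]
width: 0.0106
gripper_force: 34.9
```

step_arm(
  targets=[
    [0,0.001,0,0,0.1],
    [0,0.002,0,0,0.1],
    [0,0.003,0,0,0.1],
  ],
)

```text
time: 12.52
eef_pos: [0.5516, -0.0878, 0.0596]
tool_rot: [-0.0, 0.999, -0.033, -0.0]
force: [0.2, 1.1, -0.8]
width: 0.0115
gripper_force: 34.9
```

step_arm(
  targets=[
    [0,0.0005,0,0,0.1],
    [0,0.001,0,0,0.1],
  ],
)

```text
time: 12.78
eef_pos: [0.5516, -0.0888, 0.0596]
tool_rot: [-0.0, 0.999, -0.033, 0.0]
force: [0.4, 1.6, 0.4]
width: 0.011
gripper_force: 34.9
```

step_arm(
  targets=[
    [0,0.0005,0,0,0.1],
    [0,0.001,0,0,0.1],
  ],
)

```text
time: 13.02
eef_pos: [0.5515, -0.0898, 0.0596]
tool_rot: [-0.0, 0.999, -0.033, 0.0]
force: [0.8, 2.7, 0.0]
width: 0.0112
gripper_force: 34.9
```

step_arm(
  targets=[
    [0,0.0005,0,0,0.1],
    [0,0.001,0,0,0.1],
  ],
)

```text
time: 13.28
eef_pos: [0.5515, -0.0906, 0.0596]
tool_rot: [-0.0, 0.999, -0.033, -0.0]
force: [0.7, 2.7, 1.1]
width: 0.0112
gripper_force: 35.0
```

step_arm(
  targets=[
    [0,0.0005,0,0,0.1],
    [0,0.001,0,0,0.1],
  ],
)

```text
time: 13.52
eef_pos: [0.5515, -0.0909, 0.0597]
tool_rot: [-0.001, 0.999, -0.033, 0.0]
force: [-0.0, 5.9, 0.5]
width: 0.0114
gripper_force: 35.0
```

step_arm(
  targets=[
    [0,0.0005,0,0,0.1],
    [0,0.0005,0,0,0.1],
  ],
)

```text
time: 13.78
eef_pos: [0.5515, -0.091, 0.0598]
tool_rot: [-0.001, 0.999, -0.033, 0.0]
force: [-0.0, 7.2, 1.4]
width: 0.0113
gripper_force: 35.0
```

step_arm(
  targets=[
    [0,-0.0015,0,0,0.1],
    [0,-0.0015,0,0,0.25],
    [0,-0.0015,0,0,0.25],
    [0,-0.0015,-0.04,0,0.25],
    [-0.005,-0.05,-0.08,0,0.25],
    [-0.01,-0.11,-0.09,0,0.25],
    [-0.015,-0.17,-0.09,0,0.25],
    [-0.02,-0.22,-0.09,0,0.25],
    [-0.025,-0.27,-0.09,0,0.25],
    [-0.028,-0.325,-0.09,0,0.25],
  ],
)

```text
time: 15.02
eef_pos: [0.5446, 0.2349, 0.1498]
tool_rot: [0.0, 0.999, -0.033, 0.0]
force: [0.6, -0.9, -0.7]
width: 0.0214
gripper_force: 0.0
```

step_arm(
  targets=[
    [0,0,0,0,0.25],
    [0,0,0,0,0.25],
  ],
)

```text
time: 15.28
eef_pos: [0.5446, 0.2334, 0.1494]
tool_rot: [0.0, 0.999, -0.032, -0.0]
force: [-0.3, -0.1, 0.1]
width: 0.0214
gripper_force: 0.0
```

Run:
```python
from h import *; from rig import r
s=r.get_state();print(s["eef_pos"],s["tool_rot"],s["width"],s["time"])
d=wrist(r);np.savez("w6.npz",**d);rects(d,("red","blue","yellow"),.05,400)
m=masks(d["color"]);print(blobs(m["black"],60))
cv2.imwrite("pics/w6.png",d["color"][:,:,::-1])
```

```text
[0.54456016 0.23339846 0.14941235] [ 4.62063355e-04  9.99474714e-01 -3.24048895e-02 -7.10975417e-05] 0.02135556095613122 15.275
red ctr mm 551.4 235.9 short/long 35.2 59.3 long axis deg 10.1
red ctr mm 538.8 325.1 short/long 35.5 60.2 long axis deg 97.5
yellow ctr mm 457.8 128.5 short/long 33.6 47.0 long axis deg 65.0
[([509.0, 168.5], [505, 152, 7, 27, 111]), ([433.4, 170.7], [423, 162, 23, 18, 317]), ([461.6, 176.2], [444, 162, 36, 33, 622]), ([251.5, 190.7], [242, 174, 19, 34, 462]), ([145.4, 211.6], [126, 200, 38, 24, 536]), ([254.5, 337.4], [0, 236, 512, 148, 34266])]
```

View pics/w6.png

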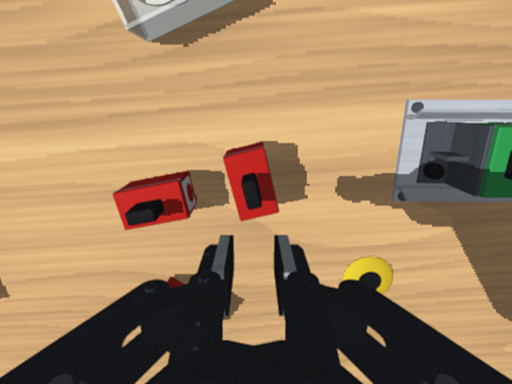

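Run:
```python
from h import *; from rig import r
s=r.get_state();print(go(s,[.5514,.2359,.0545],np.deg2rad(100.1)))
```

```text
(array([ 0.0066, -0.0036,  0.0949]), np.float64(-0.242))
```

step_arm(
  targets=[
    [0.0066,-0.0036,0.0,-0.15,0.25],
    [0.0066,-0.0036,0.03,-0.242,0.25],
    [0.0066,-0.0036,0.055,-0.242,0.25],
    [0.0066,-0.0036,0.055,-0.242,0.25],
    [0.0066,-0.0036,0.075,-0.242,0.25],
    [0.0066,-0.0036,0.088,-0.242,0.25],
    [0.0066,-0.0036,0.095,-0.242,0.25],
    [0.0066,-0.0036,0.095,-0.242,0.25],
  ],
)

```text
time: 16.32
eef_pos: [0.551, 0.2369, 0.0539]
tool_rot: [0.0, 0.996, 0.088, -0.001]
force: [-0.3, 0.5, 0.0]
width: 0.0213
gripper_force: 0.0
```

step_arm(
  targets=[
    [0,0,0,0,0.1],
    [0,0,0,0,0.1],
    [0,0,0,0,0.1],
  ],
  squeeze=30,
)

```text
time: 16.7
eef_pos: [0.5514, 0.2371, 0.0548]
tool_rot: [-0.0, 0.996, 0.088, 0.0]
force: [-0.2, 0.5, -1.1]
width: 0.0114
gripper_force: 34.8
```

step_arm(
  targets=[
    [0,0,-0.02,0,0.1],
    [0,0,-0.05,0,0.1],
    [0,0,-0.09,0.12,0.1],
    [0,0,-0.1,0.242,0.1],
    [0,0,-0.1,0.242,0.1],
    [0,0,-0.1,0.242,0.1],
  ],
)

```text
time: 17.45
eef_pos: [0.551, 0.2369, 0.1544]
tool_rot: [0.0, 0.999, -0.032, -0.0]
force: [0.2, -0.3, -2.3]
width: 0.0109
gripper_force: 34.8
```

Run:
```python
from h import *; from rig import r
s=r.get_state();print(s["eef_pos"],s["tool_rot"],s["width"],s["gripper_force"],s["time"],s["force"])
d=wrist(r);np.savez("w7.npz",**d);rects(d,("red",),s["eef_pos"][2]-.0045,400)
p=np.array([.5562,-.0157])/2+np.array([.5515,-.0910])/2;print(p,go(s,[p[0],p[1],s["eef_pos"][2]],np.arctan2(1,.066)))
```

```text
[0.55098188 0.23687223 0.15435944] [ 1.27107746e-04  9.99496398e-01 -3.17302901e-02 -3.50526015e-04] 0.01090629241409996 34.7745680809021 17.45 [ 0.24027562 -0.31585648 -2.34794998]
red ctr mm 586.2 235.9 short/long 7.7 31.4 long axis deg 86.4
red ctr mm 574.1 288.7 short/long 21.4 36.3 long axis deg 97.4
red ctr mm 565.1 237.1 short/long 30.2 35.3 long axis deg 86.4
[ 0.55385 -0.05335] (array([2.130e-02, 2.895e-01, 1.000e-04]), np.float64(0.002))
```

step_arm(
  targets=[
    [0.002,0.02,-0.01,0,0.1],
    [0.006,0.07,-0.01,0,0.1],
    [0.01,0.12,-0.01,0,0.1],
    [0.014,0.17,-0.01,0,0.1],
    [0.018,0.22,-0.01,0,0.1],
    [0.02,0.265,-0.01,0,0.1],
    [0.0213,0.2895,-0.01,0.002,0.1],
    [0.0213,0.2895,-0.01,0.002,0.1],
    [0.0213,0.2895,-0.01,0.002,0.1],
  ],
)

```text
time: 18.62
eef_pos: [0.5535, -0.0532, 0.1646]
tool_rot: [-0.0, 0.999, -0.034, -0.0]
force: [0.0, 0.9, -1.6]
width: 0.0111
gripper_force: 34.7
```

Run:
```python
from h import *; from rig import r
s=r.get_state();print(s["eef_pos"],s["tool_rot"],s["width"],s["gripper_force"],s["time"],s["force"])
d=wrist(r);np.savez("w8.npz",**d);rects(d,("yellow","green","blue"),.056,300);rects(d,("red",),s["eef_pos"][2]-.0045,300)
cv2.imwrite("pics/w8.png",d["color"][:,:,::-1])
```

```text
[ 0.55352044 -0.05321639  0.16456782] [-1.86685949e-04  9.99433987e-01 -3.36398899e-02 -1.69524144e-04] 0.01110907341159343 34.725937843322754 18.625 [ 0.01855505  0.94229109 -1.57655433]
yellow ctr mm 556.2 -16.3 short/long 37.5 58.1 long axis deg 176.2
yellow ctr mm 461.5 86.4 short/long 31.9 46.4 long axis deg 119.6
green ctr mm 558.7 20.4 short/long 35.6 58.1 long axis deg 176.2
blue ctr mm 554.5 -88.5 short/long 37.3 64.2 long axis deg 176.2
red ctr mm 588.7 -54.9 short/long 7.7 31.4 long axis deg 86.2
red ctr mm 567.6 -53.3 short/long 30.2 35.1 long axis deg 86.2
```

View pics/w8.png

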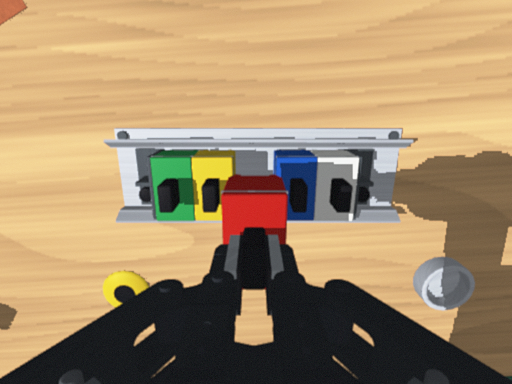

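The red case hangs centred at x=254, above the gap between yellow (edge 235) and blue (edge 275). The gap is open to the rack floor, so I'm lowering it.

step_arm(
  targets=[
    [0,0,0.015,0,0.1],
    [0,0,0.03,0,0.1],
    [0,0,0.043,0,0.1],
    [0,0,0.052,0,0.1],
    [0,0,0.06,0,0.1],
    [0,0,0.062,0,0.1],
  ],
)

```text
time: 19.42
eef_pos: [0.5535, -0.0532, 0.102]
tool_rot: [-0.0, 0.999, -0.034, -0.0]
force: [0.2, -0.1, -1.4]
width: 0.0111
gripper_force: 34.8
```

step_arm(
  targets=[
    [0,0,0.003,0,0.1],
    [0,0,0.006,0,0.1],
    [0,0,0.01,0,0.1],
  ],
)

```text
time: 19.8
eef_pos: [0.5541, -0.0533, 0.0928]
tool_rot: [0.0, 0.999, -0.034, 0.0]
force: [0.1, -0.1, -1.6]
width: 0.0112
gripper_force: 34.8
```

step_arm(
  targets=[
    [0,0,0.004,0,0.1],
    [0,0,0.008,0,0.1],
    [0,0,0.012,0,0.1],
    [0,0,0.015,0,0.1],
  ],
)

```text
time: 20.3
eef_pos: [0.5537, -0.0533, 0.0773]
tool_rot: [-0.0, 0.999, -0.034, -0.0]
force: [1.0, -0.4, -0.7]
width: 0.0112
gripper_force: 34.8
```

step_arm(
  targets=[
    [0,0,0.003,0,0.1],
    [0,0,0.006,0,0.1],
    [0,0,0.01,0,0.1],
    [0,0,0.014,0,0.1],
  ],
)

```text
time: 20.8
eef_pos: [0.5538, -0.0533, 0.0634]
tool_rot: [-0.0, 0.999, -0.034, 0.0]
force: [0.7, 0.6, -2.1]
width: 0.0114
gripper_force: 34.8
```

step_arm(
  targets=[
    [0,0,0.001,0,0.1],
    [0,0,0.002,0,0.1],
    [0,0,0.0025,0,0.1],
  ],
)

```text
time: 21.18
eef_pos: [0.5539, -0.0533, 0.0612]
tool_rot: [0.0, 0.999, -0.034, 0.0]
force: [-0.8, 0.5, -3.2]
width: 0.0112
gripper_force: 34.8
```

step_arm(
  targets=[
    [0,0,0.0005,0,0.1],
    [0,0,0.001,0,0.1],
  ],
)

```text
time: 21.42
eef_pos: [0.554, -0.0533, 0.0607]
tool_rot: [0.0, 0.999, -0.034, 0.0]
force: [-2.0, 0.2, 2.2]
width: 0.0111
gripper_force: 35.3
```

step_arm(
  targets=[
    [0,0,0,0,0.23],
    [0,0,0,0,0.23],
    [0,0,0,0,0.23],
    [0,0,-0.02,0,0.23],
    [0,0,-0.05,0,0.23],
    [0,0,-0.1,0,0.23],
    [0,0,-0.14,0,0.23],
    [0,0,-0.14,0,0.23],
    [0,0,-0.14,0,0.23],
  ],
)

```text
time: 22.55
eef_pos: [0.5537, -0.0532, 0.2007]
tool_rot: [0.0, 0.999, -0.034, 0.0]
force: [-0.7, 0.9, -0.8]
width: 0.0193
gripper_force: 0.0
```

Run:
```python
from h import *; from rig import r
s=r.get_state();print(s["eef_pos"],s["width"],s["time"],s["force"])
d=wrist(r);rects(d,("yellow","green","blue","red"),.056,400)
cv2.imwrite("pics/w9.png",np.hstack([d["color"][60:260,90:440],cv2.resize(r.snapshot("side")["color"][140:240,180:320],None,fx=2.8,fy=2)])[:,:,::-1])
```

```text
[ 0.55371016 -0.05321529  0.2007341 ] 0.019292535734113603 22.55 [-0.7404291   0.87292473 -0.76009202]
yellow ctr mm 558.6 -16.2 short/long 37.0 62.6 long axis deg 176.1
yellow ctr mm 455.3 87.7 short/long 38.4 47.3 long axis deg 113.9
green ctr mm 560.8 18.2 short/long 40.0 62.5 long axis deg 176.2
blue ctr mm 553.5 -89.1 short/long 36.6 64.8 long axis deg 177.3
red ctr mm 556.1 -53.1 short/long 35.1 62.5 long axis deg 176.2
```

View pics/w9.png

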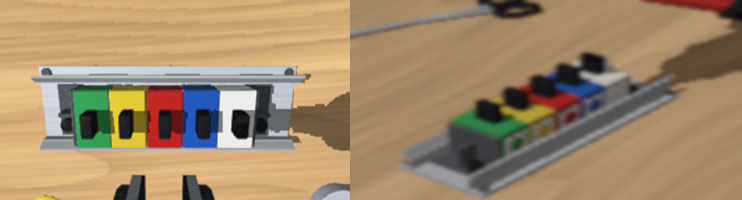

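The red case stands level with the others, at crop x≈165 between yellow (127) and blue (203). The gripper is clear of everything, so I'm handing in.

```bash
python3 -c "
from rig import r
print(r.finish_job())"
```

```text
the job is handed in; nothing more can be done
None
```

The red case stands on the rack floor between yellow and blue, released, with both pairs slid to the bookends at about 7 N measured; the job was handed in with the clock at about 23 s, and no verdict was returned.

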